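# Start the rotor nut on the centrifuge spindle

## Robot

A 6-joint arm with a two-finger parallel gripper is mounted at the origin on a cart in front of the work surface, level with it; the furniture and walls round the work are solid. World frame = base frame: x ahead of the robot, y to its left, z up, the work surface at z = 0. Lengths are in mm, angles in rad, forces in N, time in s.
With the tool pointing down it reaches from about 350 to 775 mm from the base axis. Payload 7.3 kg.
Tool frame: the origin (TCP) lies at the very end of the fingers, on their centre line; the grasp point (between the pads) lies 19 mm behind it; z points along the fingers, y is the line along which they close (so a half turn about z gives the same grasp; the last joint's range is limited). The gripper opens to 92 mm and grips with 3 to 60 N. Pads are 19 mm wide; open, the fingers measure 130 mm over their backs; the gripper's body (75 mm by 190 mm) begins 47 mm behind the grasp point.
Start: joints at [1.184, 0.342, 1.524, -0, 1.275, -0.146], TCP at [125.186, 509.876, 226.741] pointing down, gripper open.
Joint ranges: [-2.53, 2.53], [-0.77, 2.02], [0.04, 2.7], [-1, 4.14], [0.28, 2.66], [-3.11, 3.11]. Speed limits (rad/s): [2.57, 2.57, 3.14, 3.14, 3.14, 3.14].

## Interface

Orientations are given as [roll, pitch, yaw] about the fixed x, y, z axes, in that order (R = Rz(yaw) Ry(pitch) Rx(roll)).
In Python, from plant import * gives the robot as it stands.
- The arm moves only by the tool arm_command, never from a script. Its arguments are lists of equal length, an entry for each row: "gripper": the finger opening in mm, from 0 to 91.8; "dp": the shift along the tool's x, y, z in units of 25 mm (1.0 is 25 mm), a list of three; "twist": the turn about the tool's z in units of 5 degrees (1.0 is 5 degrees). A call has exactly 5 rows; each row shifts and turns the commanded pose from where the row before left it, along the tool's axes as they then stand; what a row does not reach is not made up. A row lasts 1/8 s, in which the tool goes at most 62.5 mm and 10.7 degrees, less where a joint would pass 70% of its speed; a pose out of reach is approached as far as the arm can. A call is refused whole if a number of a shift passes 1 or a number of a turn 1, either way. A call with a gripper value outside its range is refused whole. The fingers move at their own pace and stop on an object; the grip force is fixed at half the most. Time passes only in rows, so rows that do not move let the fingers close, or fill a call up. It gives the time, the measured TCP pose, the force, the opening and the grip force at its end, in the units of the state.
- get_obs(): the state, without advancing time (a new reading comes with each control period).
- capture(name): name is "scene" or "top" or "wrist"; returns the picture (480x640x3 uint8, red, green, blue); there is no depth.
- get_calibration(name): a dict with "mtx" (3x3 intrinsics, pixels), "dist_coeffs" ([k1, k2, p1, p2, k3] as OpenCV has them; the pictures are not rectified), "position" and "attitude" of the camera in the world; the wrist camera has in their place "mount" (4x4, takes a point from camera to tool coordinates, whose origin is the TCP and whose axes are the flange's). Camera axes: x right, y down, z forward; pixel columns grow to the right and rows downward; lengths in mm; the calibration is good to about 2 mm. A picture is of the moment at which its call begins: read the wrist's pose just before it. get_calibration takes no time and is no camera call.
- close_job(): hands the job in; it is judged then, once.
The state is a dict: "time": time; "joint_positions": joint angles; "dq": joint speeds; "tau": joint torques, N m; "tool_pos": TCP position; "tcp_rot": TCP orientation; "contact_force": force on the tool from outside, world axes, zero at the start; "moment": the same for the moment, N m; "grip_width": finger opening in mm; "finger_force": force on a finger pad.
Only numpy, scipy, OpenCV 4.12 (cv2) and the standard library are available. Lean on these libraries where they do the work, as an engineer would, in place of code of your own. Each camera call takes 0.05 s, during which the arm holds its last target. There are 200 camera calls.

## Task

Fasten the centrifuge's rotor with its steel flange nut: set the nut, flange down, on the threaded stud in the middle of the rotor and, resting it there only lightly, turn it backwards (anticlockwise from above) until its thread has climbed to the thread end and you feel it drop in. Then run it down clockwise until its flange lies flush on the rotor's hub and it is finger tight, and let go. Never force the nut on the stud or lean on the centrifuge, and leave the other things on the counter where they are.

Things in the scene. Friction and masses are not known exactly. Their poses are not given: they have to be found in the camera images.
- flange_nut: steel flange nut, about 0.3 kg, lying flange down left or right of the centrifuge. Origin on its axis at the underside, z up. Round flange 60 mm across, 5 mm thick; above it a hexagon 44 mm across flats (50 over corners) up to z 36 mm. One pair of flats faces +x and -x, the others stand 60 deg on. With pads on two flats, finger ends 8 to 10 mm above the underside clear the flange.
- nut_thread (a point): point on the nut's axis 10 mm above its underside, level with the undersides of the three thread ends inside its 29 mm through bore: 120 deg apart, each 30 deg wide and 2.6 mm thick, leaving 20 mm clear between them. How they stand to the flats is not told. Finger tight is 0.1 to 1 N m about the axis; once the play is gone this comes up within 0.02 to 0.1 rad.
- spindle: fixed steel stud in the middle of the rotor, does not turn. Origin on its axis at the hub face where the flange must lie, about 0.10 m above the counter; z up. Core 17 mm across, tapering from z 27.5 mm to a 9 mm nose at 33.5 mm. Right-hand thread with three starts, 26 mm across, 21 mm per turn (3.3 mm per rad), ridges 2.6 mm thick, blunt ends. Its yaw does not tell where the ends lie.
- stud_thread (a point): point on the stud's axis at the top of the thread's three ends, 23 mm above the hub face. A nut set on comes to rest, by chance of the angle, with its underside 7 to 14 mm above the hub; turned anticlockwise it climbs to 14 mm, then (once every 120 deg) drops off the ends to 7 mm. Clockwise from there about 120 deg bring it to the hub, then 30 deg of play, then it tightens. Play sideways 1.5 mm.
- centrifuge: low bench centrifuge, fixed, white housing 230 (x) x 240 (y) mm; origin under its middle, straight below the stud. Deck 98 mm above the counter; in it a rotor disc of 190 mm with glass capillaries and a steel hub 68 mm across, hub face at 100 mm. Its lid stands open at the rear (+x), leaning back, from 115 mm behind the stud's axis, up to 0.30 m high.
- steel_tin: small round steel tin, 32 mm across, 33 mm tall, on the other side of the centrifuge from the nut; smooth and round, no flange and no hole; leave it
- sample_cup_1: sample cup with screw lid, 48 mm across, 66 mm tall, at the right; leave it
- sample_cup_2: sample cup with screw lid, 48 mm across, 66 mm tall, right of the centrifuge; leave it
- jar_1: small jar with white cap, 36 mm across, 79 mm tall, at the right; leave it
- jar_2: small jar like jar_1, next to it; leave it
- tally_counter: hand tally counter, 45 x 64 x 27 mm, front right; leave it
- forceps: steel forceps lying on edge, 125 mm long, 9 mm high, right; leave it
- slide_box: open carton of microscope slides, 58 x 82 x 38 mm, at the left; leave it
There are look-alikes about, which are no part of the job. What is shaped like the flange_nut but purple is not meant.

How it is judged:
By the outcome, as a careful person would: the job done as asked, in the order asked, and still so for the second after the job is handed in, with the robot touching nothing.
It also fails if it takes over 72 s, if anything falls off the work surface, if the arm or the gripper's body presses on something with over 40 N, if the wrist force passes 120 N, or if a joint passes its speed limit or range.

## Working session

There is one attempt and no reset: what is moved stays moved. The work goes in short steps, Python scripts to look and compute and a tool call to move; the robot and the scene stay as the last step left them, time stands still between calls to the robot, and variables do not carry over. Pictures are saved under pics/ and viewed, at most 10 in all, crops included, and the job is handed in when it is done.

Besides the shell and the picture viewer there is one more tool, called after "Emit:" as name(argument=value, ...) on one line, values as JSON. arm_command: Moves the arm, as the interface text tells. Its arguments: {"type":"object","properties":{"gripper":{"type":"array"},"dp":{"type":"array"},"twist":{"type":"array"}},"required":["gripper","dp","twist"]}

```bash
mkdir -p pics; ls; python3 - <<'E'
from plant import *
import cv2
print(get_obs())
a=capture("scene");b=capture("top")
cv2.imwrite("pics/scene.png",a[:,:,::-1]);cv2.imwrite("pics/top.png",b[:,:,::-1])
for n in("scene","top","wrist"):print(n,get_calibration(n))
E
```

```text
pics
{'time': 0.0, 'joint_positions': array([ 1.18401105e+00,  3.42721260e-01,  1.52500215e+00, -1.06799251e-05,
        1.27537903e+00, -1.45996592e-01]), 'dq': array([-0.00152598,  0.00138731, -0.00016743,  0.00146883, -0.00020426,
        0.0011416 ]), 'tau': array([-1.16946935e-04, -4.31244493e+01, -2.44226986e+01,  7.17665255e-02,
        5.58816246e-02, -1.12836406e-04]), 'tool_pos': array([125.02530279, 509.48914209, 226.05090102]), 'tcp_rot': array([-3.14009744e+00, -2.09537609e-04,  2.90080693e+00]), 'contact_force': array([ 0.55889841, -1.04222022, -0.3147383 ]), 'moment': array([-0.02602466,  0.00713123,  0.00374792]), 'finger_force': 0.0, 'grip_width': 91.84595684986986}
scene {'mtx': array([[578.26802845,   0.        , 319.35521243],
       [  0.        , 578.26802845, 244.84440059],
       [  0.        ,   0.        ,   1.        ]]), 'dist_coeffs': array([-0.1593004,  0.       ,  0.       ,  0.       ,  0.       ]), 'position': array([   -6.7558834 , -1018.59590679,   776.60054847]), 'attitude': array([-2.11942039,  0.00344158, -0.50341646])}
top {'mtx': array([[469.59
[... 259 characters left out ...]
 -19.12694552, 1383.93360784]), 'attitude': array([-2.92787928,  0.00477313, -1.52830536])}
wrist {'mtx': array([[362.17905373,   0.        , 316.26066537],
       [  0.        , 362.17905373, 239.65795003],
       [  0.        ,   0.        ,   1.        ]]), 'dist_coeffs': array([-0.03146407,  0.        ,  0.        ,  0.        ,  0.        ]), 'mount': array([[-3.81909582e-04, -9.58508067e-01, -2.85065150e-01,
         7.57464798e+01],
       [ 9.99999915e-01, -4.10007538e-04,  3.88892972e-05,
        -8.27379934e-02],
       [-1.54154566e-04, -2.85065111e-01,  9.58508142e-01,
        -1.57900084e+02],
       [ 0.00000000e+00,  0.00000000e+00,  0.00000000e+00,
         1.00000000e+00]])}
```

View pics/top.png

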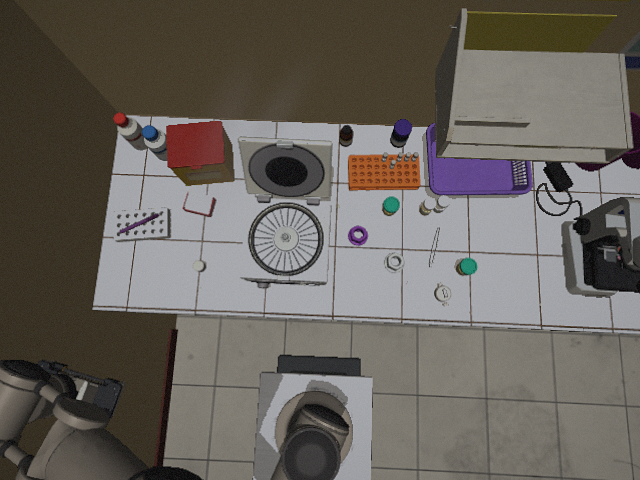

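View pics/scene.png

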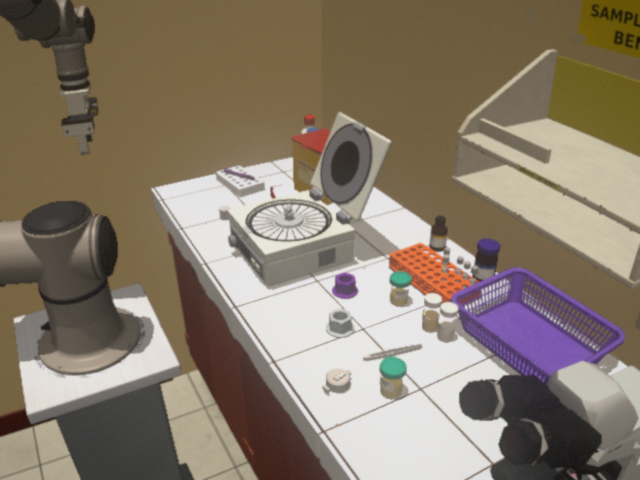

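Candidates for the flange nut: grey hex at top (394,261) / scene (340,321), and the purple one at top (358,235), which is not meant. The round grey tin is at top (199,266). The grey one with a hexagon and flange fits. I'll confirm it in an enlarged crop and cast rays.

```bash
cat > h.py <<'E'
from plant import *
import cv2, numpy as np
from scipy.spatial.transform import Rotation as Ro
def campose(n,obs=None):
    c=get_calibration(n)
    if n!="wrist": return c,Ro.from_euler('xyz',c["attitude"]).as_matrix(),np.array(c["position"])
    obs=obs or get_obs(); R=Ro.from_euler('xyz',obs["tcp_rot"]).as_matrix(); M=c["mount"]
    return c,R@M[:3,:3],R@M[:3,3]+obs["tool_pos"]
def ray(n,px,z,obs=None):
    c,R,p=campose(n,obs)
    q=cv2.undistortPoints(np.array(px,float).reshape(-1,1,2),c["mtx"],c["dist_coeffs"]).reshape(-1,2)
    d=np.c_[q,np.ones(len(q))]@R.T
    return p+d*((z-p[2])/d[:,2])[:,None]
def proj(n,P,obs=None):
    c,R,p=campose(n,obs)
    return cv2.projectPoints((np.atleast_2d(P)-p)@R,np.zeros(3),np.zeros(3),c["mtx"],c["dist_coeffs"])[0].reshape(-1,2)
E
python3 - <<'E'
from h import *
a=cv2.imread("pics/scene.png");b=cv2.imread("pics/top.png")
r=lambda i,y,x:cv2.resize(i[y-30:y+30,x-40:x+40],(400,300),interpolation=cv2.INTER_CUBIC)
cv2.imwrite("pics/c1.png",np.hstack([r(b,261,394),r(a,321,340)]))
print("nut",ray("top",[[394,261]],20),ray("scene",[[340,318]],36))
print("stud",ray("top",[[286,237]],125),ray("scene",[[289,212]],130))
print("purple",ray("top",[[358,235]],20),"tally",ray("top",[[443,293]],20),"forceps",ray("top",[[431,266],[437,229]],5))
print("tin",ray("top",[[199,266]],33))
E
```

```text
nut [[ 480.60837724 -213.61040218   20.        ]] [[ 474.3373038  -227.03895286   36.        ]]
stud [[517.58031227  97.37257204 125.        ]] [[510.82263992  74.7404764  130.        ]]
purple [[ 554.15779515 -106.21706577   20.        ]] tally [[ 393.29913785 -355.35327077   20.        ]] forceps [[ 472.74045928 -324.83142801    5.        ]
 [ 585.67230473 -343.52917423    5.        ]]
tin [[440.34035734 352.75890954  33.        ]]
```

View pics/c1.png

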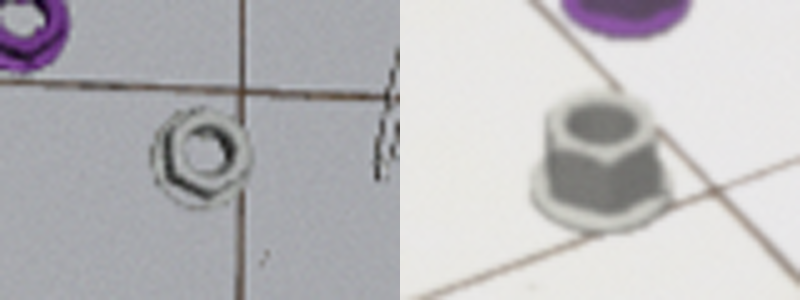

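The crop shows a grey steel hexagon with flange (right of and below the purple one), which is the flange nut. Moving out in a bow towards it.

Emit:
arm_command(gripper=[90,90,90,90,90], dp=[[-0.85,-0.37,0],[-0.85,-0.37,0],[-0.85,-0.37,0],[-0.85,-0.37,0],[-0.85,-0.37,0]], twist=[0,0,0,0,0])

```text
time: 0.72
tool_pos: [217.8, 438.9, 226.4]
tcp_rot: [-3.141, -0.0, 2.901]
contact_force: [1.2, 0.5, -0.5]
grip_width: 89.9
finger_force: 0.0
```

Emit:
arm_command(gripper=[90,90,90,90,90], dp=[[-0.85,-0.37,0],[-0.85,-0.37,0],[-0.85,-0.37,0],[-0.85,-0.37,0],[-0.85,-0.37,0]], twist=[0,0,0,0,0])

```text
time: 1.35
tool_pos: [309.9, 368.7, 226.4]
tcp_rot: [-3.141, -0.0, 2.901]
contact_force: [0.3, -0.2, -0.2]
grip_width: 90.1
finger_force: 0.0
```

Emit:
arm_command(gripper=[90,90,90,90,90], dp=[[-0.85,-0.37,0],[-0.85,-0.37,0],[-0.85,-0.37,0],[-0.85,-0.37,0],[-0.85,-0.37,0]], twist=[0,0,0,0,0])

```text
time: 1.98
tool_pos: [402.0, 298.5, 226.4]
tcp_rot: [-3.141, -0.001, 2.901]
contact_force: [0.0, 1.0, 0.4]
grip_width: 90.0
finger_force: 0.0
```

Emit:
arm_command(gripper=[90,90,90,90,90], dp=[[-0.38,-0.97,0],[-0.38,-0.97,0],[-0.38,-0.97,0],[-0.38,-0.97,0],[-0.38,-0.97,0]], twist=[0,0,0,0,0])

```text
time: 2.6
tool_pos: [418.7, 169.2, 226.5]
tcp_rot: [-3.141, -0.001, 2.901]
contact_force: [0.9, 0.3, -0.1]
grip_width: 89.8
finger_force: 0.0
```

Emit:
arm_command(gripper=[90,90,90,90,90], dp=[[-0.38,-0.97,0],[-0.38,-0.97,0],[-0.38,-0.97,0],[-0.38,-0.97,0],[-0.38,-0.97,0]], twist=[0,0,0,0,0])

```text
time: 3.22
tool_pos: [435.9, 40.1, 226.5]
tcp_rot: [3.142, -0.001, 2.901]
contact_force: [-0.3, -0.1, -0.4]
grip_width: 90.4
finger_force: 0.0
```

Emit:
arm_command(gripper=[90,90,90,90,90], dp=[[-0.38,-0.97,0],[-0.38,-0.97,0],[-0.38,-0.97,0],[-0.38,-0.97,0],[-0.38,-0.97,0]], twist=[0,0,0,0,0])

```text
time: 3.85
tool_pos: [453.1, -88.9, 226.4]
tcp_rot: [3.141, -0.001, 2.901]
contact_force: [0.6, -1.3, 0.2]
grip_width: 90.1
finger_force: 0.0
```

Emit:
arm_command(gripper=[90,90,90,90,90], dp=[[-0.38,-0.97,0.7],[-0.38,-0.97,0.7],[-0.38,-0.97,0.7],[-0.38,-0.97,0.7],[-0.38,-0.97,0.7]], twist=[0,0,0,0,0])

```text
time: 4.47
tool_pos: [470.3, -217.9, 138.3]
tcp_rot: [3.141, -0.001, 2.901]
contact_force: [-0.4, 0.0, 1.4]
grip_width: 89.9
finger_force: 0.0
```

```bash
python3 - <<'E'
from h import *
import pickle
o=get_obs();a=capture("wrist")
cv2.imwrite("pics/w1.png",a[:,:,::-1]);pickle.dump(o,open("o1.pkl","wb"))
print(o["tool_pos"],o["tcp_rot"],o["joint_positions"])
print(proj("wrist",[[478,-218,36]],o))
E
```

```text
[ 470.32391963 -217.92108496  138.27314377] [ 3.14121295e+00 -7.17075062e-04  2.90068062e+00] [-5.81894891e-01  4.20090218e-01  1.66993480e+00  1.35899123e-04
  1.05237040e+00 -1.91184644e+00]
[[318.63227427 247.17703973]]
```

View pics/w1.png

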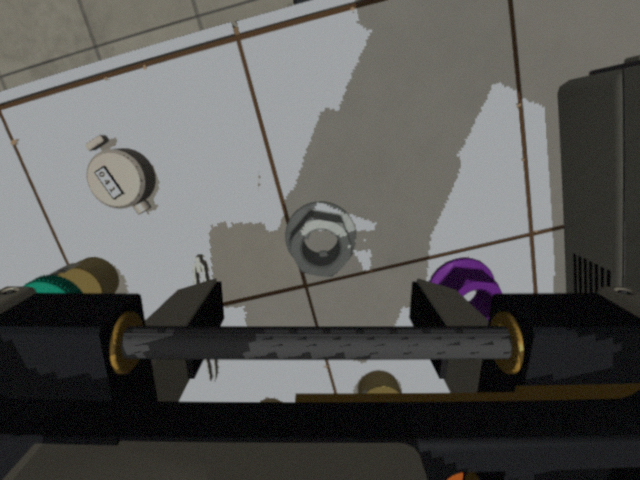

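The wrist view shows the nut at (321,238), purple nut at (465,288), tally counter at (118,178). Enlarging the nut for its hexagon.

```bash
python3 - <<'E'
from h import *
a=cv2.imread("pics/w1.png")[190:286,257:385]
a=cv2.convertScaleAbs(a,alpha=1.4)
cv2.imwrite("pics/c2.png",cv2.resize(a,(768,576),interpolation=cv2.INTER_CUBIC))
E
```

```text
(no output)
```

View pics/c2.png

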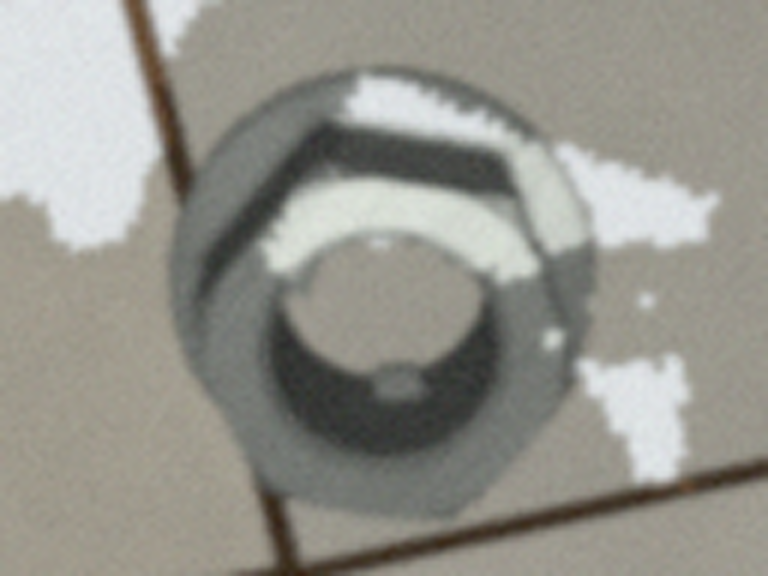

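```bash
python3 - <<'E'
from h import *
import pickle
o=pickle.load(open("o1.pkl","rb"))
f=lambda p:np.array(p,float)/6+[257,190]
h=ray("wrist",f([(310,178),(512,205),(578,355),(455,517),(262,480),(200,330)]),36,o)[:,:2]
b=ray("wrist",f([(385,232),(385,455),(272,340),(498,340)]),36,o)[:,:2]
print(h.round(1),h.mean(0),"bore",b.mean(0),np.ptp(b,0))
c=h.mean(0)
print(np.linalg.norm(h-c,axis=1))
an=np.degrees(np.arctan2(*(h-c)[:,::-1].T));print(an%60)
e=np.roll(h,-1,0)-h;print("edges",np.degrees(np.arctan2(e[:,1],e[:,0]))%60)
fl=ray("wrist",f([(172,280),(595,260)]),5,o)[:,:2];print("flange",fl,np.linalg.norm(fl[0]-fl[1]))
R=Ro.from_euler('xyz',o["tcp_rot"]).as_matrix()
print("tool delta",np.r_[b.mean(0)-o["tool_pos"][:2],0]@R)
E
```

```text
[[ 455.6 -220.1]
 [ 464.8 -196.7]
 [ 485.8 -192.9]
 [ 503.5 -212.9]
 [ 492.6 -235.8]
 [ 471.2 -238.3]] [ 478.91462646 -216.1165104 ] bore [ 478.39957838 -216.12943512] [28.60476663 27.57226312]
[23.69150462 23.96765349 24.20516144 24.76415608 23.94815969 23.45499718]
[ 9.64645972  5.99236182 13.46036312  7.41828984  4.8172636  10.88869233]
edges [ 8.35426955 10.29876777 11.44555165  4.53964555  6.68146111 10.75315763]
flange [[ 472.10503135 -244.74001098]
 [ 483.38022997 -186.84173993]] 58.98592963364372
tool delta [-7.41497121e+00  3.66666877e+00 -3.92484923e-03]
```

Emit:
arm_command(gripper=[90,90,90,90,90], dp=[[-0.3,0.15,0.4],[0,0,0.4],[0,0,0.4],[0,0,0.4],[0,0,0.4]], twist=[0,0.94,0.94,0.94,0.94])

```text
time: 5.15
tool_pos: [479.2, -213.9, 89.0]
tcp_rot: [3.141, 0.0, 2.571]
contact_force: [-0.2, 0.3, 0.2]
grip_width: 90.0
finger_force: 0.0
```

Emit:
arm_command(gripper=[90,90,90,90,90], dp=[[0,0,0.4],[0,0,0.4],[0,0,0.2],[0,0,0.2],[0,0,0]], twist=[0.94,0.94,0.94,0.94,0])

```text
time: 5.78
tool_pos: [478.9, -214.1, 59.0]
tcp_rot: [3.141, -0.001, 2.246]
contact_force: [0.5, -0.4, -0.4]
grip_width: 89.6
finger_force: 0.0
```

```bash
python3 - <<'E'
from h import *
o=get_obs();print(o["tool_pos"],np.degrees(o["tcp_rot"]),o["contact_force"])
R=Ro.from_euler('xyz',o["tcp_rot"]).as_matrix()
print("tool delta",(np.array([478.5,-216.1,9.])-o["tool_pos"])@R/25)
a=capture("wrist");cv2.imwrite("pics/w2.png",a[:,:,::-1])
E
```

```text
[ 478.92892366 -214.10133987   59.03507986] [ 1.79992858e+02 -4.09403137e-02  1.28705933e+02] [ 0.53719782 -0.39056008 -0.39277669]
tool delta [-0.05308886 -0.06363053  2.00135785]
```

View pics/w2.png

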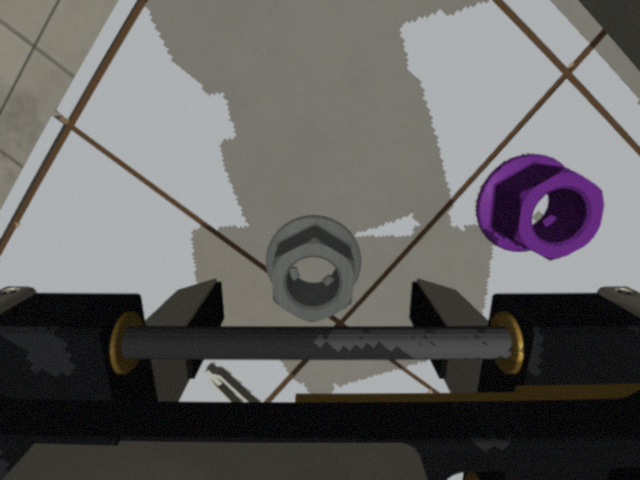

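The hexagon's flats (x≈275 and x≈353) now stand parallel to the pads. Descend, check, and close.

Emit:
arm_command(gripper=[90,90,90,90,90], dp=[[-0.05,-0.06,0.5],[0,0,0.5],[0,0,0.5],[0,0,0.3],[0,0,0.2]], twist=[0,0,0,0,0])

```text
time: 6.45
tool_pos: [478.2, -217.2, 8.5]
tcp_rot: [-3.141, -0.001, 2.245]
contact_force: [0.7, -0.8, -0.4]
grip_width: 89.7
finger_force: 0.0
```

Emit:
arm_command(gripper=[40,40,40,40,40], dp=[[0,0,0],[0,0,0],[0,0,0],[0,0,0],[0,0,0]], twist=[0,0,0,0,0])

```text
time: 7.08
tool_pos: [478.4, -217.3, 9.3]
tcp_rot: [3.141, 0.0, 2.245]
contact_force: [1.2, 1.2, 0.3]
grip_width: 44.1
finger_force: 0.9
```

Emit:
arm_command(gripper=[40,40,40,40,40], dp=[[0,0,0],[0,0,0],[0,0,0],[0,0,0],[0,0,0]], twist=[0,0,0,0,0])

```text
time: 7.7
tool_pos: [478.4, -217.3, 9.3]
tcp_rot: [3.141, 0.0, 2.245]
contact_force: [0.7, 1.7, 3.0]
grip_width: 44.1
finger_force: 29.7
```

Gripped at 44.1 mm across flats. Lift and carry above the stud.

Emit:
arm_command(gripper=[40,40,40,40,40], dp=[[0,0,-0.5],[0,0,-1],[0,0,-1],[0,0,-1],[0,0,-1]], twist=[0,0,0,0,0])

```text
time: 8.32
tool_pos: [477.9, -217.1, 122.8]
tcp_rot: [-3.141, -0.001, 2.245]
contact_force: [-0.2, -0.2, -2.4]
grip_width: 44.2
finger_force: 29.7
```

Emit:
arm_command(gripper=[40,40,40,40,40], dp=[[0.6,0.6,-0.6],[0.9,0.9,-0.6],[0.9,0.9,-0.6],[0.9,0.9,-0.6],[0.9,0.9,-0.6]], twist=[0,0,0,0,0])

```text
time: 8.95
tool_pos: [494.1, -67.4, 197.0]
tcp_rot: [-3.141, -0.001, 2.245]
contact_force: [0.2, -0.6, -3.3]
grip_width: 43.7
finger_force: 29.7
```

Emit:
arm_command(gripper=[40,40,40,40,40], dp=[[0.9,0.9,-0.3],[0.9,0.9,-0.3],[0.9,0.9,-0.3],[0.9,0.9,0],[0.6,0.6,0]], twist=[0,0,0,0,0])

```text
time: 9.57
tool_pos: [510.3, 80.3, 219.0]
tcp_rot: [-3.141, -0.001, 2.246]
contact_force: [-0.0, -0.1, -3.3]
grip_width: 44.2
finger_force: 29.7
```

Emit:
arm_command(gripper=[40,40,40,40,40], dp=[[0.3,0.3,0],[0,0,0],[0,0,0],[0,0,0],[0,0,0]], twist=[0,0,0,0,0])

```text
time: 10.2
tool_pos: [512.6, 87.9, 219.2]
tcp_rot: [-3.142, -0.0, 2.244]
contact_force: [-0.3, 0.4, -2.5]
grip_width: 43.8
finger_force: 29.7
```

```bash
python3 - <<'E'
from h import *
import pickle
o=get_obs();a=capture("wrist");cv2.imwrite("pics/w3.png",a[:,:,::-1]);pickle.dump(o,open("o3.pkl","wb"))
b=capture("top")
cv2.imwrite("pics/t3.png",b[:,:,::-1])
print(o["tool_pos"],o["tcp_rot"],o["contact_force"],o["joint_positions"])
E
```

```text
[512.56982772  87.87689851 219.22809077] [-3.14159059e+00 -2.89694513e-05  2.24362977e+00] [-0.34901049  0.379355   -2.46537379] [ 2.23364566e-02  3.39191854e-01  1.54987154e+00  2.29587948e-05
  1.25254844e+00 -6.50504171e-01]
```

View pics/w3.png

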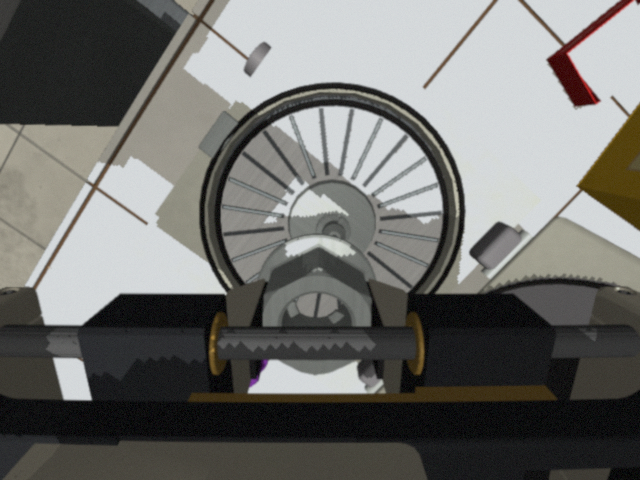

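The wrist view shows the rotor, hub around (333,225), and stud at about (333,232), with the nut held square below. One enlarged crop of the hub.

```bash
python3 - <<'E'
from h import *
a=cv2.imread("pics/w3.png")[166:262,270:398]
a=cv2.convertScaleAbs(a,alpha=1.2)
cv2.imwrite("pics/c3.png",cv2.resize(a,(768,576),interpolation=cv2.INTER_CUBIC))
E
```

```text
(no output)
```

View pics/c3.png

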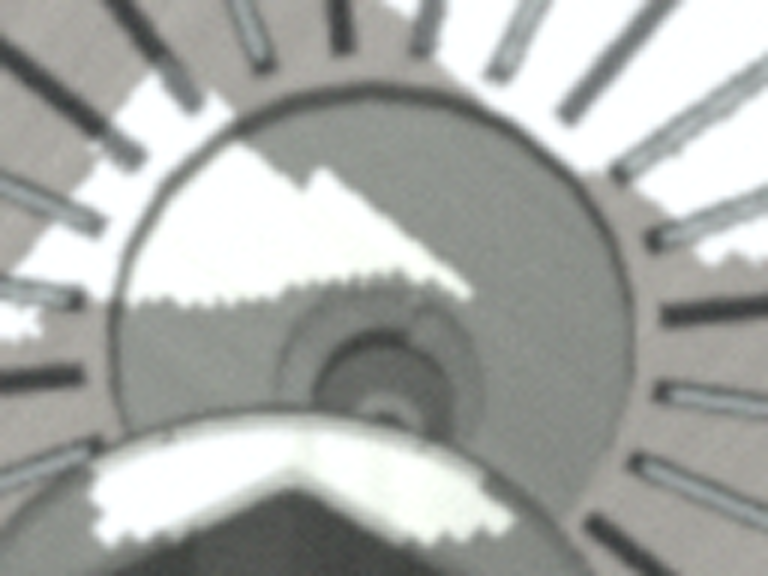

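```bash
python3 - <<'E'
from h import *
import pickle
from scipy.optimize import least_squares
o=pickle.load(open("o3.pkl","rb"))
f=lambda p:np.array(p,float)/6+[270,166]
P=ray("wrist",f([(119,345),(372,97),(631,340),(163,190),(583,182),(250,125),(500,122),(125,290),(612,420)]),100,o)[:,:2]
s=least_squares(lambda v:np.linalg.norm(P-v[:2],axis=1)-v[2],[515,88,34]);print(s.x,s.fun.round(2))
s2=least_squares(lambda v:np.linalg.norm(P-v[:2],axis=1)-34,[515,88]);print(s2.x,s2.fun.round(2))
# nose: bottom-occluded; thread left/right edges; project the stud at the fitted centre
print((proj("wrist",[[*s.x[:2],z] for z in(100,123,133.5)],o)-[270,166])*6)
print("thread edges mid",ray("wrist",f([(280,370),(485,370)]),123,o),"core",ray("wrist",f([(317,390),(450,390)]),127.5,o))
R=Ro.from_euler('xyz',o["tcp_rot"]).as_matrix()
print("tool delta",np.r_[s.x[:2]-o["tool_pos"][:2],0]@R)
# nut axis check: bore top rim z = 219.2-9.3+36
c=get_calibration("wrist")["mount"];print("nut bore top px",proj("wrist",o["tool_pos"]+[0,0,26.7],o))
E
```

```text
[518.99983008 101.39447798  33.61650427] [-0.09 -0.84  0.12  0.84  0.82 -0.21 -0.12 -0.13 -0.39]
[519.25046765 101.02004645] [-0.51 -0.77 -0.21  0.7   0.75 -0.22 -0.09 -0.45 -0.87]
[[374.23420135 347.2096805 ]
 [382.44609626 393.31669159]
 [386.6692513  417.03553873]]
thread edges mid [[507.46579092  95.94428714 123.        ]
 [526.84822018 111.37587351 123.        ]] core [[511.70369337  97.67873434 127.5       ]
 [524.08920576 107.53894117 127.5       ]]
tool delta [6.56433879e+00 1.34528563e+01 1.62452979e-04]
nut bore top px [[314.6341892  326.52127287]]
```

```bash
python3 - <<'E'
from h import *
a=cv2.imread("pics/w3.png")[230:380,240:400]
b=cv2.imread("pics/w2.png")[200:350,240:400]
r=lambda i:cv2.resize(i,(400,375),interpolation=cv2.INTER_CUBIC)
cv2.imwrite("pics/c4.png",np.hstack([r(a),r(b)]))
E
```

```text
(no output)
```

View pics/c4.png

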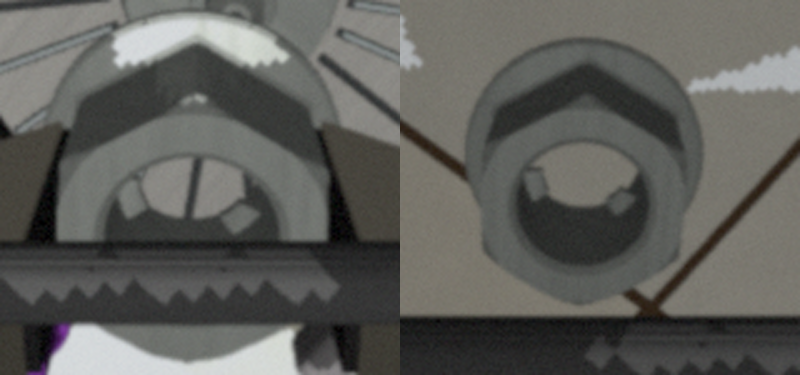

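```bash
python3 - <<'E'
from h import *
import pickle
o=pickle.load(open("o3.pkl","rb"))
R=Ro.from_euler('xyz',o["tcp_rot"]).as_matrix()
h=ray("wrist",[(318,274),(315.2,374)],o["tool_pos"][2]+26.7,o);print("held corners in tool",((h-o["tool_pos"])@R).round(1))
b=ray("wrist",[(318,292.8),(282,322),(353,322)],o["tool_pos"][2]+26.7,o);print("held bore",((b-o["tool_pos"])@R).round(1))
o2=dict(o,tool_pos=np.array([478.93,-214.10,59.03]),tcp_rot=np.array([np.pi,0,2.246]))
print("w2",ray("wrist",[(313.2,280.4),(314,243.2),(312.8,321.2)],36,o2))
E
```

```text
held corners in tool [[ 23.    1.3 -26.7]
 [-22.9   0.2 -26.7]]
held bore [[ 15.    1.4 -26.7]
 [  2.1 -13.2 -26.7]
 [  2.   15.6 -26.7]]
w2 [[ 478.65485124 -215.28855586   36.        ]
 [ 465.90522621 -198.60301439   36.        ]
 [ 493.84219047 -234.7260885    36.        ]]
```

Nut axis sits within ~1 mm of the tool axis. Shift over the stud and come down to just below its nose.

Emit:
arm_command(gripper=[40,40,40,40,40], dp=[[0.25,0.5,0],[0,0,0.7],[0,0,0.8],[0,0,0.8],[0,0,0.7]], twist=[0,0,0,0,0])

```text
time: 10.92
tool_pos: [518.7, 101.9, 143.4]
tcp_rot: [3.141, -0.0, 2.245]
contact_force: [-1.1, -0.3, -2.6]
grip_width: 44.0
finger_force: 29.7
```

Emit:
arm_command(gripper=[40,40,40,40,40], dp=[[0,0,0.2],[0,0,0.2],[0,0,0.1],[0,0,0],[0,0,0]], twist=[0,0,0,0,0])

```text
time: 11.55
tool_pos: [518.6, 101.1, 132.1]
tcp_rot: [3.141, 0.0, 2.244]
contact_force: [0.1, 0.9, -1.8]
grip_width: 44.1
finger_force: 29.7
```

```bash
cat > s.py <<'E'
from plant import *
import numpy as np
o=get_obs();print(o["time"],o["tool_pos"].round(2),np.degrees(o["tcp_rot"]).round(2),"F",o["contact_force"].round(1),"M",o["moment"].round(2),o["joint_positions"][5].round(2))
E
python3 s.py
```

```text
11.55 [518.65 101.1  132.11] [1.7996e+02 2.0000e-02 1.2860e+02] F [ 0.1  0.9 -1.8] M [-0.07  0.01 -0.02] -0.63
```

Emit:
arm_command(gripper=[40,40,40,40,40], dp=[[0,0,0.04],[0,0,0.04],[0,0,0.04],[0,0,0],[0,0,0]], twist=[0,0,0,0,0])

```text
time: 12.18
tool_pos: [518.4, 101.1, 128.7]
tcp_rot: [3.142, -0.0, 2.244]
contact_force: [0.3, -0.4, -2.2]
grip_width: 43.9
finger_force: 29.7
```

```bash
python3 s.py
```

```text
12.175 [518.43 101.09 128.7 ] [ 1.800e+02 -1.000e-02  1.286e+02] F [ 0.3 -0.4 -2.2] M [-0.1  -0.02 -0.01] -0.63
```

Emit:
arm_command(gripper=[40,40,40,40,40], dp=[[0,0,0.04],[0,0,0.04],[0,0,0.02],[0,0,0],[0,0,0]], twist=[0,0,0,0,0])

```text
time: 12.8
tool_pos: [518.5, 101.1, 126.2]
tcp_rot: [3.141, 0.0, 2.245]
contact_force: [-0.7, -0.2, -2.5]
grip_width: 44.1
finger_force: 29.7
```

```bash
python3 s.py
```

```text
12.8 [518.48 101.1  126.24] [179.99   0.   128.6 ] F [-0.7 -0.2 -2.5] M [-0.04 -0.02 -0.01] -0.63
```

Emit:
arm_command(gripper=[40,40,40,40,40], dp=[[0,0,0.04],[0,0,0.02],[0,0,0.02],[0,0,0.02],[0,0,0]], twist=[0,0,0,0,0])

```text
time: 13.42
tool_pos: [518.4, 101.1, 123.7]
tcp_rot: [3.142, -0.0, 2.245]
contact_force: [-0.1, -0.6, -2.4]
grip_width: 44.0
finger_force: 29.7
```

```bash
python3 s.py
```

```text
13.425 [518.43 101.1  123.68] [180.   -0.  128.6] F [-0.1 -0.6 -2.4] M [-0.07 -0.04  0.02] -0.63
```

Emit:
arm_command(gripper=[40,40,40,40,40], dp=[[0,0,0.02],[0,0,0.01],[0,0,0.01],[0,0,0],[0,0,0]], twist=[0,0,0,0,0])

```text
time: 14.05
tool_pos: [518.5, 101.1, 122.8]
tcp_rot: [3.141, 0.0, 2.245]
contact_force: [0.1, -0.4, -1.9]
grip_width: 44.1
finger_force: 29.7
```

Emit:
arm_command(gripper=[40,40,40,40,40], dp=[[0,0,0.02],[0,0,0.02],[0,0,0.01],[0,0,0],[0,0,0]], twist=[0,0,0,0,0])

```text
time: 14.68
tool_pos: [518.7, 101.1, 122.1]
tcp_rot: [3.141, 0.001, 2.245]
contact_force: [-2.3, -0.5, 5.7]
grip_width: 44.2
finger_force: 29.7
```

Light contact (about 8 N). Ease off slightly and turn backwards, rising with the thread.

Emit:
arm_command(gripper=[40,40,40,40,40], dp=[[0,0,-0.02],[0,0,-0.008],[0,0,-0.008],[0,0,-0.008],[0,0,0]], twist=[-0.4,-0.8,-0.8,-0.8,0])

```text
time: 15.3
tool_pos: [518.3, 101.1, 122.1]
tcp_rot: [-3.141, -0.001, 2.489]
contact_force: [0.1, 0.1, -3.1]
grip_width: 43.7
finger_force: 29.7
```

```bash
python3 s.py
```

```text
15.3 [518.26 101.08 122.07] [-1.7998e+02 -3.0000e-02  1.4261e+02] F [ 0.1  0.1 -3.1] M [-0.01  0.02  0.02] -0.87
```

Emit:
arm_command(gripper=[40,40,40,40,40], dp=[[0,0,0.02],[0,0,0.02],[0,0,0],[0,0,0],[0,0,0]], twist=[0,0,0,0,0])

```text
time: 15.92
tool_pos: [518.4, 101.1, 121.6]
tcp_rot: [3.141, -0.0, 2.489]
contact_force: [-0.3, -0.4, -3.0]
grip_width: 44.2
finger_force: 29.7
```

Emit:
arm_command(gripper=[40,40,40,40,40], dp=[[0,0,0.02],[0,0,0.02],[0,0,0.02],[0,0,0],[0,0,0]], twist=[0,0,0,0,0])

```text
time: 16.55
tool_pos: [518.5, 101.1, 120.1]
tcp_rot: [3.141, 0.0, 2.489]
contact_force: [1.2, -0.6, -1.9]
grip_width: 44.0
finger_force: 29.7
```

Emit:
arm_command(gripper=[40,40,40,40,40], dp=[[0,0,0.02],[0,0,0.02],[0,0,0.02],[0,0,0],[0,0,0]], twist=[0,0,0,0,0])

```text
time: 17.18
tool_pos: [518.2, 101.2, 118.4]
tcp_rot: [-3.141, -0.0, 2.489]
contact_force: [1.1, -0.4, -3.5]
grip_width: 44.2
finger_force: 29.7
```

Emit:
arm_command(gripper=[40,40,40,40,40], dp=[[0,0,0.02],[0,0,0.02],[0,0,0],[0,0,0],[0,0,0]], twist=[0,0,0,0,0])

```text
time: 17.8
tool_pos: [518.4, 101.1, 117.6]
tcp_rot: [3.142, -0.0, 2.489]
contact_force: [-0.8, 0.7, -2.6]
grip_width: 44.1
finger_force: 29.7
```

Emit:
arm_command(gripper=[40,40,40,40,40], dp=[[0,0,0.02],[0,0,0.01],[0,0,0],[0,0,0],[0,0,0]], twist=[0,0,0,0,0])

```text
time: 18.42
tool_pos: [518.5, 101.1, 117.0]
tcp_rot: [3.141, 0.0, 2.489]
contact_force: [-1.7, -0.1, 1.5]
grip_width: 43.8
finger_force: 29.7
```

It passed the thread end: it came down freely from 122.1 to 117.0 before resting again (about 7 mm above hub). Now clockwise, following the lead.

Emit:
arm_command(gripper=[40,40,40,40,40], dp=[[0,0,-0.01],[0,0,0.01],[0,0,0.012],[0,0,0.012],[0,0,0.012]], twist=[0.5,1,1,1,1])

```text
time: 19.05
tool_pos: [518.7, 101.2, 115.9]
tcp_rot: [3.141, 0.0, 2.093]
contact_force: [0.9, -0.1, -1.0]
grip_width: 44.0
finger_force: 29.7
```

```bash
python3 s.py
```

```text
19.05 [518.68 101.17 115.85] [1.7997e+02 1.0000e-02 1.1994e+02] F [ 0.9 -0.1 -1. ] M [ 0.01 -0.02  0.03] -0.48
```

Emit:
arm_command(gripper=[40,40,40,40,40], dp=[[0,0,0.011],[0,0,0.012],[0,0,0.011],[0,0,0.012],[0,0,0.012]], twist=[1,1,1,1,1])

```text
time: 19.68
tool_pos: [518.7, 101.1, 114.4]
tcp_rot: [3.141, -0.0, 1.657]
contact_force: [-0.3, -0.5, 0.3]
grip_width: 44.0
finger_force: 29.7
```

```bash
python3 s.py
```

```text
19.675 [518.72 101.09 114.41] [179.96  -0.    94.94] F [-0.3 -0.5  0.3] M [-0.06 -0.05  0.04] -0.04
```

Emit:
arm_command(gripper=[40,40,40,40,40], dp=[[0,0,0.01],[0,0,0.011],[0,0,0.011],[0,0,0.012],[0,0,0.012]], twist=[1,1,1,1,1])

```text
time: 20.3
tool_pos: [518.7, 101.1, 113.0]
tcp_rot: [3.141, -0.0, 1.221]
contact_force: [0.4, 0.2, -0.9]
grip_width: 44.4
finger_force: 29.7
```

Emit:
arm_command(gripper=[40,40,40,40,40], dp=[[0,0,0.011],[0,0,0.011],[0,0,0.012],[0,0,0.012],[0,0,0.012]], twist=[1,1,1,1,1])

```text
time: 20.92
tool_pos: [518.6, 101.1, 111.5]
tcp_rot: [3.141, -0.0, 0.784]
contact_force: [0.6, -1.1, -1.0]
grip_width: 44.0
finger_force: 29.7
```

```bash
python3 s.py
```

```text
20.925 [518.64 101.08 111.46] [ 1.7999e+02 -2.0000e-02  4.4940e+01] F [ 0.6 -1.1 -1. ] M [-0.13  0.08 -0.  ] 0.83
```

Emit:
arm_command(gripper=[40,40,40,40,40], dp=[[0,0,0.011],[0,0,0.012],[0,0,0.011],[0,0,0.006],[0,0,0]], twist=[1,1,1,0.5,0])

```text
time: 21.55
tool_pos: [518.4, 101.1, 110.4]
tcp_rot: [-3.141, 0.0, 0.482]
contact_force: [-0.1, 0.2, -2.1]
grip_width: 43.9
finger_force: 29.7
```

```bash
python3 s.py
```

```text
21.55 [518.44 101.06 110.38] [-1.7999e+02  1.0000e-02  2.7620e+01] F [-0.1  0.2 -2.1] M [-0.05  0.12  0.04] 1.14
```

Emit:
arm_command(gripper=[40,40,40,40,40], dp=[[0,0,0.015],[0,0,0.012],[0,0,0.011],[0,0,0],[0,0,0]], twist=[1,1,1,0,0])

```text
time: 22.18
tool_pos: [518.3, 101.1, 109.5]
tcp_rot: [-3.141, 0.0, 0.222]
contact_force: [-0.1, 0.0, -2.2]
grip_width: 44.0
finger_force: 29.7
```

```bash
python3 s.py
```

```text
22.175 [518.3  101.11 109.5 ] [-1.7999e+02  2.0000e-02  1.2720e+01] F [-0.1  0.  -2.2] M [-0.03  0.19  0.01] 1.4
```

Emit:
arm_command(gripper=[40,40,40,40,40], dp=[[0,0,0.015],[0,0,0.013],[0,0,0],[0,0,0],[0,0,0]], twist=[1,1,0,0,0])

```text
time: 22.8
tool_pos: [518.8, 101.1, 109.4]
tcp_rot: [-3.142, -0.001, 0.047]
contact_force: [-0.0, -0.6, 4.2]
grip_width: 43.8
finger_force: 29.6
```

```bash
python3 s.py
```

```text
22.8 [518.76 101.1  109.36] [-1.80e+02 -5.00e-02  2.68e+00] F [-0.  -0.6  4.2] M [-0.16  0.22  0.1 ] 1.57
```

Flange seems on the hub (z 109.4, contact ~7 N). Ease slightly and take up the play, watching the torque.

Emit:
arm_command(gripper=[40,40,40,40,40], dp=[[0,0,-0.008],[0,0,0],[0,0,0],[0,0,0],[0,0,0]], twist=[0.5,0.5,0.5,0.5,0])

```text
time: 23.42
tool_pos: [518.6, 101.2, 109.3]
tcp_rot: [-3.141, -0.0, -0.128]
contact_force: [-0.3, 0.8, 3.8]
grip_width: 44.0
finger_force: 29.7
```

```bash
python3 s.py
```

```text
23.425 [518.56 101.16 109.35] [-1.7999e+02 -2.0000e-02 -7.3400e+00] F [-0.3  0.8  3.8] M [-0.1   0.3  -0.04] 1.75
```

Emit:
arm_command(gripper=[40,40,40,40,40], dp=[[0,0,0],[0,0,0],[0,0,0],[0,0,0],[0,0,0]], twist=[0.5,0.5,0.5,0.5,0])

```text
time: 24.05
tool_pos: [518.2, 100.9, 109.4]
tcp_rot: [3.141, 0.0, -0.302]
contact_force: [-2.9, -1.8, 5.9]
grip_width: 43.7
finger_force: 29.7
```

```bash
python3 s.py
```

```text
24.05 [518.19 100.87 109.36] [ 1.7997e+02  1.0000e-02 -1.7280e+01] F [-2.9 -1.8  5.9] M [-0.33  0.58  0.19] 1.92
```

Emit:
arm_command(gripper=[40,40,40,40,40], dp=[[0,0,0],[0,0,0],[0,0,0],[0,0,0],[0,0,0]], twist=[0.5,0.5,0,0,0])

```text
time: 24.68
tool_pos: [518.6, 100.6, 109.3]
tcp_rot: [3.141, -0.001, -0.389]
contact_force: [-1.0, -4.3, 5.2]
grip_width: 44.1
finger_force: 30.0
```

```bash
python3 s.py
```

```text
24.675 [518.62 100.65 109.34] [ 1.7998e+02 -4.0000e-02 -2.2300e+01] F [-1.  -4.3  5.2] M [-0.77  0.35  0.53] 2.01
```

Emit:
arm_command(gripper=[40,40,40,40,40], dp=[[0,0,0],[0,0,0],[0,0,0],[0,0,0],[0,0,0]], twist=[0.1,0,0,0,0])

```text
time: 25.3
tool_pos: [518.6, 100.7, 109.4]
tcp_rot: [3.141, -0.001, -0.397]
contact_force: [-0.7, -3.9, 4.5]
grip_width: 43.7
finger_force: 30.0
```

```bash
python3 s.py
```

```text
25.3 [518.64 100.66 109.36] [ 1.7996e+02 -5.0000e-02 -2.2750e+01] F [-0.7 -3.9  4.5] M [-0.71  0.31  0.85] 2.02
```

Finger tight at 0.85 N m. Let go and retract.

Emit:
arm_command(gripper=[65,65,65,65,65], dp=[[0,0,0],[0,0,0],[0,0,0],[0,0,0],[0,0,0]], twist=[0,0,0,0,0])

```text
time: 25.92
tool_pos: [518.4, 101.2, 109.1]
tcp_rot: [-3.141, 0.0, -0.4]
contact_force: [0.7, -0.7, 0.1]
grip_width: 64.8
finger_force: 0.0
```

Emit:
arm_command(gripper=[65,65,65,65,65], dp=[[0,0,-0.2],[0,0,-0.5],[0,0,-0.9],[0,0,-0.9],[0,0,-0.9]], twist=[0,0,0,0,0])

```text
time: 26.55
tool_pos: [518.6, 101.1, 196.0]
tcp_rot: [-3.141, -0.001, -0.4]
contact_force: [0.4, 0.7, -0.8]
grip_width: 65.0
finger_force: 0.0
```

```bash
python3 s.py; python3 - <<'E'
from h import *
o=get_obs();a=capture("wrist")
print(proj("wrist",[[518.6,100.9,136]],o))
cv2.imwrite("pics/w9.png",a[:,:,::-1])
E
```

```text
26.55 [518.6  101.12 195.98] [-1.7996e+02 -6.0000e-02 -2.2890e+01] F [ 0.4  0.7 -0.8] M [-0.02  0.12 -0.01] 2.02
[[316.92674653 259.97427142]]
```

View pics/w9.png

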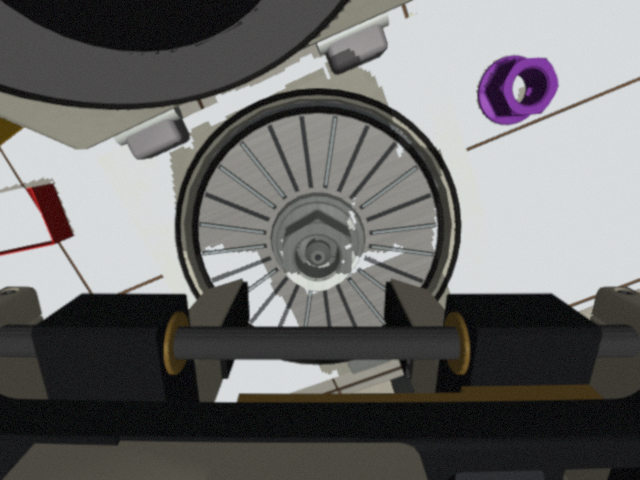

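The nut sits flush and concentric on the hub, with the stud showing in its bore at (318,255). The gripper is clear of everything, so I'm handing in.

```bash
python3 -c "
from plant import *
print(close_job())"
```

```text
the job is handed in; nothing more can be done
None
```

The job is handed in: the steel flange nut passed the thread end after about 14° anticlockwise (lowered by the arm rather than felt falling), then ran down clockwise until flush on the hub, finger tight at about 0.85 N m, and was released with the gripper clear.

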